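# Unload the jeweller's vise and pack the order

## Task

Pack the finished order: take the wooden packing block out from behind the vise's sliding jaw and put it in the wooden tool tray, slide the jaw open, and lift the die block out into the left bay of the white parts case (left as seen from the robot); then slide the empty jaw shut again. Put every loose brass ring lying on the open bench into the case's right bay (the rings in the clear tub stay there), then press both covers down until they snap shut. Do not knock over the amber glass bottle.

Things in the scene. Friction and masses are not known exactly. Their poses are not given: they have to be found in the camera images.
- vise: low dark steel bench vise screwed down: bed 170 x 64 mm, bed top 15 mm above the bench. Origin: centre of the bed's underside. x: along the slide, from the sliding jaw (towards the robot) to the fixed jaw (away from it). Fixed jaw: from x = +50 to +80 mm, top 45 mm above the bench. Stop block: from x = -85 to -63 mm, top 35 mm above the bench
- jaw (a joint): slide of the vise's jaw in m: 0 = shut (closed on the die block, or as far as the empty jaw goes), 0.035 = fully open (jaw moved 35 mm along the vise's -x). It stays where it is left; about 4 N moves it. At 0 the jaw block fills x = -27 to +3 mm, top 45 mm, and a 7 mm lip reaches on to x = +10 mm over the die block's foot (underside of the lip 29 mm above the bench)
- jaw_post (a point): centre of the top of the upright steel handle post on the sliding jaw: 16 mm diameter, 40 mm tall, its top 85 mm above the bench; moves with the jaw
- die: finished aluminium die block, held in the vise: foot 46 (x) x 40 (y) x 12 mm, and on it a boss 24 x 24 x 33 mm (45 mm tall in all), 150 g. Origin: centre of the foot's underside, z up through the boss. In the vise its axes are the vise's, its centre at vise x = +26.5 mm
- packing: dark hardwood packing block 34 (x) x 30 (y) x 64 mm, standing on the vise bed between the sliding jaw and the stop block (centre at vise x = -45 mm), so that the jaw cannot open. Origin: centre of its underside; z along its length
- tray_in (a point): centre of the inner floor of the shallow wooden tool tray: inside 88 (x) x 112 (y) mm, floor 4 mm above the bench, rim 18 mm above the bench
- case: white plastic parts case, fixed to the bench: 90 (x) x 172 (y) mm, walls 4 mm thick, rim 56 mm high. Origin: centre of its underside. Its front faces -x (the robot), +y is its left half. Two bays side by side, each with its own cover
- die_bay (a point): centre of the inner floor of the case's left bay (+y), where the die block goes: 82 (x) x 80 (y) mm inside, 52 mm deep, floor 4 mm above the bench; axes as the case
- ring_bay (a point): centre of the inner floor of the case's right bay (-y), where the rings go: same size as the left bay
- die_cover (a joint): angle of the left bay's cover in rad: 0 = shut and snapped home, 2.2 = fully open, leaning back. About 0.12 = resting on the catch, not shut: from there some 5 N down at the front lip snaps it past the catch
- die_cover_lip (a point): middle of the upper face of the left cover, 10 mm from its front edge: the place to press. The cover is a flat grey plate 100 mm long from hinge to front edge, 80 mm wide, 5 mm thick; the point's z is the normal of its outer face, its x points to the hinge
- die_cover_hinge (a point): middle of the left cover's hinge line (along the case's y), at the far edge of the case, 56 mm above the bench; on the cover's inner face, 90 mm from the lip point
- ring_cover (a joint): angle of the right bay's cover in rad: 0 = shut and snapped home, 2.2 = fully open, leaning back. About 0.12 = resting on the catch, not shut: from there some 5 N down at the front lip snaps it past the catch
- ring_cover_lip (a point): middle of the upper face of the right cover, 10 mm from its front edge: the place to press. The cover is a flat grey plate 100 mm long from hinge to front edge, 80 mm wide, 5 mm thick; the point's z is the normal of its outer face, its x points to the hinge
- ring_cover_hinge (a point): middle of the right cover's hinge line (along the case's y), at the far edge of the case, 56 mm above the bench; on the cover's inner face, 90 mm from the lip point
- ring0: finished brass band ring lying flat on the bench: 26 mm outside, 20 mm inside, 10 mm high, 20 g. Origin: centre of its underside. Two to four of the rings are there
- ring1: finished brass band ring lying flat on the bench: 26 mm outside, 20 mm inside, 10 mm high, 20 g. Origin: centre of its underside. Two to four of the rings are there
- ring2: finished brass band ring lying flat on the bench: 26 mm outside, 20 mm inside, 10 mm high, 20 g. Origin: centre of its underside. Two to four of the rings are there
- ring3: finished brass band ring lying flat on the bench: 26 mm outside, 20 mm inside, 10 mm high, 20 g. Origin: centre of its underside. Two to four of the rings are there
- spirit: small amber glass bottle standing at the back, 42 mm diameter, 85 mm tall, origin at its underside; must not be knocked over
Not all that is in view belongs to the job. What is shaped like the case but blue is not meant.

How it is judged (in metres and radians):
On the way, in this order (a step that is already met when the one before it is completed fails the run):
1. the packing block has been taken out of the vise (horizontal distance between packing and vise above 0.1 m), for 0.2 s.
2. the jaw has been slid open (value of joint jaw above 0.022 m), for 0.2 s.
3. the die block is down in the left bay of the case (x of die in the frame of die_bay between -0.041 and 0.041 m and y of die in the frame of die_bay between -0.039 and 0.039 m and z of die in the frame of die_bay between -0.004 and 0.05 m), for 0.2 s.
At the end, for the whole second after the job is handed in: Packing block in the tray (origin over it, under 45 mm above its floor); die block in the left bay and every ring in the right bay (origins below the rim); both covers snapped shut (under 0.04 rad); jaw shut (under 6 mm); all at rest (under 20 mm/s) (all of step 3 and x of packing in the frame of tray_in between -0.052 and 0.052 m and y of packing in the frame of tray_in between -0.062 and 0.062 m and z of packing in the frame of tray_in between -0.004 and 0.045 m and x of ring0 in the frame of ring_bay between -0.041 and 0.041 m and y of ring0 in the frame of ring_bay between -0.039 and 0.039 m and z of ring0 in the frame of ring_bay between -0.004 and 0.05 m and x of ring1 in the frame of ring_bay between -0.041 and 0.041 m and y of ring1 in the frame of ring_bay between -0.039 and 0.039 m and z of ring1 in the frame of ring_bay between -0.004 and 0.05 m and x of ring2 in the frame of ring_bay between -0.041 and 0.041 m and y of ring2 in the frame of ring_bay between -0.039 and 0.039 m and z of ring2 in the frame of ring_bay between -0.004 and 0.05 m and x of ring3 in the frame of ring_bay between -0.041 and 0.041 m and y of ring3 in the frame of ring_bay between -0.039 and 0.039 m and z of ring3 in the frame of ring_bay between -0.004 and 0.05 m and value of joint each of die_cover, ring_cover below 0.04 rad and value of joint jaw below 0.006 m and linear speed of each of die, packing, ring0, ring1, ring2, ring3 below 0.02 m/s); the robot touches nothing.
It fails at once if the amber bottle is knocked over (angle between spirit's own z axis and vertical above 0.5 rad).
Of ring0, ring1, ring2, ring3 only 2 to 4 are there at a start; the rules pass over those that are not, and their reading is None.
At some moment in a run one of ring0, ring1, ring2, ring3 may be knocked a few centimetres aside while the robot is not near it.
Once in a run the grip may slacken for a moment while it holds something.
It also fails if it takes over 210 s, if anything falls off the work surface, if the arm or the gripper's body presses on something with over 40 N, if the wrist force passes 120 N, or if a joint passes its speed limit or range.

## Robot

A 6-joint arm with a two-finger parallel gripper is mounted at the origin on the work surface. World frame = base frame: x ahead of the robot, y to its left, z up, the work surface at z = 0. Lengths are in m, angles in degrees, forces in N, time in s.
With the tool pointing down it reaches from about 0.35 to 0.975 m from the base axis. Payload 7.1 kg.
Tool frame: the origin (TCP) lies midway between the tips of the shut fingers; the grasp point (between the pads) lies 19 mm behind it; z points along the fingers, y is the line along which they close (so a half turn about z gives the same grasp; the last joint's range is limited). The gripper opens to 88 mm and grips with 3 to 60 N. Pads are 20 mm wide; open, the fingers measure 115 mm over their backs; the gripper's body (75 mm by 178 mm) begins 61 mm behind the grasp point.
Start: joints at [-64.916, 24.242, 93.386, -0, 62.372, -1.089], TCP at [0.276, -0.561, 0.223] pointing down, gripper open.
Joint ranges: [-172.04, 172.04], [-51.8, 120.97], [4.93, 147.93], [-75.15, 255.16], [6.16, 154.13], [-145.62, 145.62]. Speed limits (degrees/s): [136.94, 136.94, 172.46, 180, 180, 180].

## Interface

Orientations are given as [roll, pitch, yaw] about the fixed x, y, z axes, in that order (R = Rz(yaw) Ry(pitch) Rx(roll)).
In Python, from workcell import arm, eyes gives the robot as it stands.
- The arm moves only by the tool servo_tool, never from a script. Its argument "increments" is a list of rows, each a list of 3 entries, a list of its own where there are three numbers: the turn, a rotation vector about the tool's x, y, z in rad, then the shift along the tool's x, y, z in mm, then the finger opening in mm, from 0 to 87.8. A call has 1 to 20 rows; each row shifts and turns the commanded pose from where the row before left it, along the tool's axes as they then stand; what a row does not reach is not made up. A row lasts 1/12 s, in which the tool goes at most 41.7 mm and 7.16 degrees, less where a joint would pass 70% of its speed; a pose out of reach is approached as far as the arm can. A call with a gripper value outside its range is refused whole. The fingers move at their own pace and stop on an object; "grip_force" is the grip in N (left out, the last holds). Time passes only in rows, so rows that do not move let the fingers close. It gives the time, the measured TCP pose, the force, the opening and the grip force at its end, in the units of the state.
- arm.observe(): the state, without advancing time (a new reading comes with each control period).
- eyes.get_image(name): name is "side" or "top"; returns the picture (420x560x3 uint8, blue, green, red); there is no depth.
- eyes.camera_model(name): a dict with "fov_y" (degrees; the focal length in pixels is half the picture's height over the tangent of half this angle, whatever the lens; pixels are square), "cx", "cy" (the principal point, pixels), "R" (3x3) and "t" (3): a world point X has camera coordinates R X + t. Camera axes: x right, y down, z forward; pixel columns grow to the right and rows downward; lengths in m; the calibration is good to about 2 mm. A picture is of the moment at which its call begins. camera_model takes no time and is no camera call.
- arm.hand_in(): hands the job in; it is judged then, once.
The state is a dict: "time_s": time; "joints": joint angles; "qvel": joint speeds; "tau": joint torques, N m; "ee_pos": TCP position; "orientation": TCP orientation; "ft_force": force on the tool from outside, world axes, zero at the start; "moment": the same for the moment, N m; "opening": finger opening in m; "grasp_force": force on a finger pad.
Only numpy, scipy, OpenCV 4.12 (cv2) and the standard library are available. Lean on these libraries where they do the work, as an engineer would, in place of code of your own. Each camera call takes 0.05 s, during which the arm holds its last target. There are 200 camera calls.

## Working session

There is one attempt and no reset: what is moved stays moved. The work goes in short steps, Python scripts to look and compute and a tool call to move; the robot and the scene stay as the last step left them, time stands still between calls to the robot, and variables do not carry over. Pictures are saved under pics/ and viewed, at most 14 in all, crops included, and the job is handed in when it is done.

Besides the shell and the picture viewer there is one more tool, called after "Call:" as name(argument=value, ...), one argument or row to a line, values as JSON. servo_tool: Moves the arm, as the interface text tells. Its arguments: {"type":"object","properties":{"increments":{"type":"array","items":{"type":"array"}},"grip_force":{"type":"number"}},"required":["increments"]}

```bash
mkdir -p pics; ls; python3 - <<'E'
from workcell import arm, eyes
import cv2,numpy as np
for n in("side","top"):
    cv2.imwrite(f"pics/{n}0.png",cv2.resize(eyes.get_image(n),(800,600),interpolation=cv2.INTER_CUBIC))
    print(n,eyes.camera_model(n))
print(arm.observe())
E
```

```text
pics
side {'fov_y': 52.62252867029051, 'cx': 284.2088989934839, 'cy': 209.79032306814904, 'R': array([[-0.9695682 , -0.24437788,  0.0147292 ],
       [-0.171087  ,  0.63329577, -0.75476202],
       [ 0.1751192 , -0.73431323, -0.65583332]]), 't': array([0.49707783, 0.18037992, 1.05345807])}
top {'fov_y': 54.280490963775684, 'cx': 283.44581506956666, 'cy': 209.31744105745366, 'R': array([[-0.08884306, -0.99602924, -0.00571567],
       [-0.97518447,  0.08814918, -0.20308856],
       [ 0.20278597, -0.01246918, -0.97914369]]), 't': array([0.02483914, 0.53902298, 1.20137755])}
{'time_s': 0.1, 'joints': array([-6.49176794e+01,  2.42799695e+01,  9.34258588e+01,  7.82368826e-04,
        6.23708734e+01, -1.08710561e+00]), 'qvel': array([ 0.05561278,  0.02352761, -0.10954226,  0.0152666 ,  0.01321921,
        0.12767168]), 'tau': array([ 8.82968288e-05, -5.45614064e+01, -2.74323732e+01,  6.45070220e-02,
        1.88561023e-02, -7.31667569e-05]), 'ee_pos': array([ 0.27547769, -0.56047442,  0.22198852]), 'orientation': array([-1.79923325e+02, -2.14775918e-03,  2.61690615e+01]), 'ft_force': array([ 0.34359184, -0.21902808,  0.03328487]), 'moment': array([-0.00486577, -0.02550007, -0.02007815]), 'grasp_force': 0.0, 'opening': 0.087870160967137}
```

View pics/side0.png

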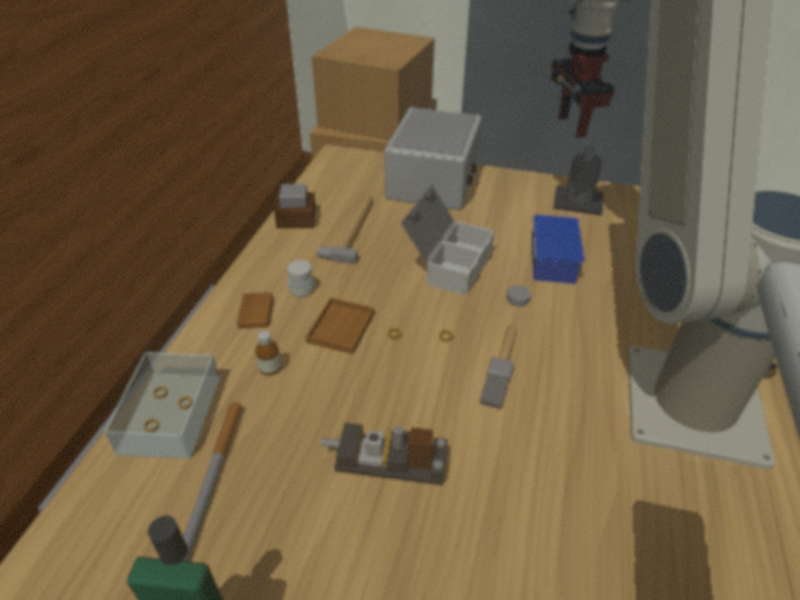

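View pics/top0.png

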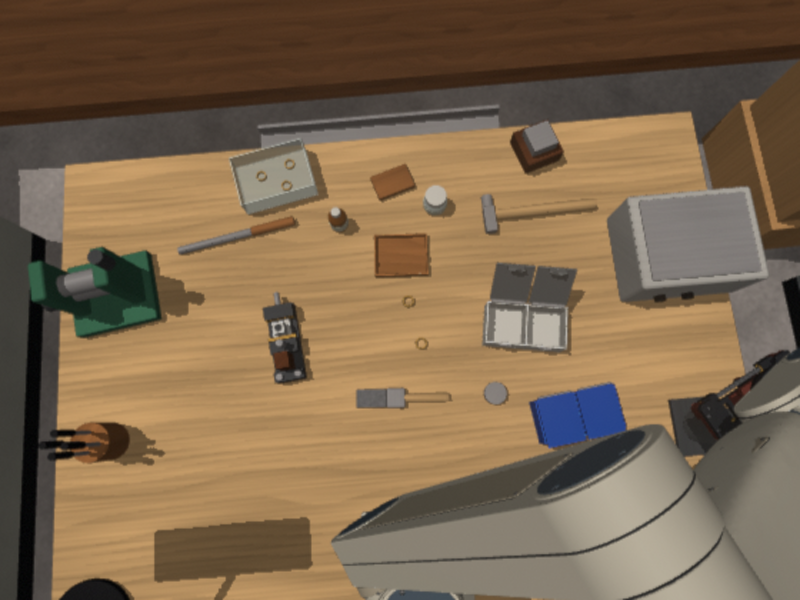

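The top view (800x600 scale) shows:
- The vise at (285,340), with the dark packing block at (287,357).
- The white case at (527,325) with its covers open; the blue case at (578,413) is the decoy.
- Loose rings at (408,301) and (421,343). Three more are in the tub.
- Candidates for the tray: (402,255), large with a rim, and (392,182), a small board. The large one fits.
- The bottle at (338,218); the white jar at (435,200) is a decoy.

I'll confirm these with enlarged crops.

```bash
cat > h.py <<'E'
import numpy as np,cv2
from workcell import arm,eyes
CM={n:eyes.camera_model(n) for n in("side","top")}
def F(n): return 210/np.tan(np.radians(CM[n]["fov_y"]/2))
def proj(n,X):
    c=CM[n];p=np.atleast_2d(X)@c["R"].T+c["t"]
    return p[:,:2]/p[:,2:]*F(n)+[c["cx"],c["cy"]]
def ray(n,uv):
    c=CM[n];d=np.r_[(np.array(uv)-[c["cx"],c["cy"]])/F(n),1]
    return -c["R"].T@c["t"],c["R"].T@d
def onz(n,uv,z):
    o,d=ray(n,uv);return o+d*(z-o[2])/d[2]
def tri(us,ut):
    A=[];b=[]
    for n,u in(("side",us),("top",ut)):
        o,d=ray(n,u);d=d/np.linalg.norm(d);P=np.eye(3)-np.outer(d,d);A.append(P);b.append(P@o)
    X=np.linalg.lstsq(np.vstack(A),np.hstack(b),rcond=None)[0]
    return X,[np.round(proj(n,X)[0]-u,1) for n,u in(("side",us),("top",ut))]
def mosaic(name,crops,draw=None,imgs=None):
    """crops: list of 4 (cam,u0,v0) at native px, each 80x60 shown 5x; grid labels in native px"""
    imgs=imgs or {n:eyes.get_image(n) for n in {c[0] for c in crops}}
    out=[]
    for n,u0,v0 in crops:
        t=cv2.warpAffine(imgs[n],np.float32([[5,0,-5*u0+2],[0,5,-5*v0+2]]),(400,300),flags=cv2.INTER_CUBIC)
        for k in range(0,80,10):
            cv2.line(t,(k*5+2,0),(k*5+2,6),(0,255,255),1);cv2.putText(t,str(u0+k),(k*5+3,14),0,.32,(0,255,255),1)
        for k in range(10,60,10):
            cv2.line(t,(0,k*5+2),(6,k*5+2),(0,255,255),1);cv2.putText(t,str(v0+k),(8,k*5+6),0,.32,(0,255,255),1)
        for X,col in (draw or []):
            q=(proj(n,X)-[u0,v0])*5+2
            if len(q)==1: cv2.circle(t,tuple(int(x) for x in q[0]),2,col,-1)
            else: cv2.polylines(t,[np.int32(q)],False,col,1)
        out.append(t)
    while len(out)<4: out.append(np.zeros((300,400,3),np.uint8))
    cv2.imwrite(name,np.vstack([np.hstack(out[:2]),np.hstack(out[2:])]))
E
python3 - <<'E'
from h import *
I={n:eyes.get_image(n) for n in("side","top")}
for n in I: cv2.imwrite(f"pics/raw_{n}.png",I[n])
mosaic("pics/m1.png",[("top",160,200),("side",225,288),("top",335,180),("side",275,130)],imgs=I)
mosaic("pics/m2.png",[("top",250,155),("side",205,200),("top",250,110),("side",255,208)],imgs=I)
E
```

```text
(no output)
```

View pics/m1.png

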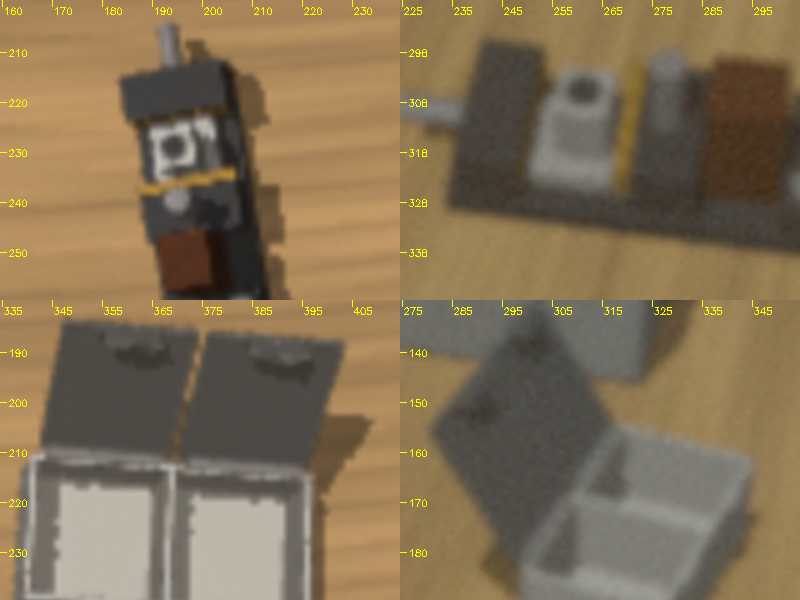

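View pics/m2.png

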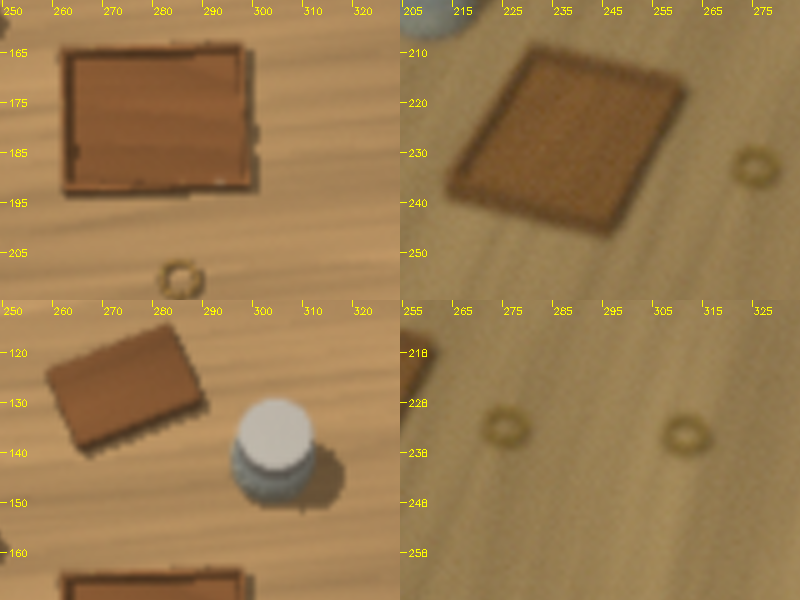

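The crops confirm it. The large tray (top native (262–299,165–192)) has a rim, and the small board (275,130) has none. Packing top is at top (196,252). Die boss is at top (194.5,229), side (261.5,306). Jaw post is at top (195,239), side (279,301). Now the fits.

```bash
python3 - <<'E'
from h import *
from scipy.optimize import least_squares
np.set_printoptions(precision=4,suppress=True)
for nm,s,t in [("post .085",(279,301),(195,239)),("boss .045",(261.5,306),(194.5,229)),("pack .064",(297,301.5),(196.3,252.2)),
 ("ringA .01",(275.5,233),(286,209.5)),("ringB .01",(311.5,234.5),(294.7,240.2)),
 ("trayFL",(231,209.5),(262.5,165)),("trayc",(238.5,227.5),(280.8,178.3)),
 ("caseFR",(318,155),(396.5,215.5)),("caseFL",(301,184),(341.5,211.5))]:
    print(nm,*tri(s,t))
def fit(pts,x0):
    # pts: (cam,(u,v),local xyz)
    def T(p,l): c,s=np.cos(p[2]),np.sin(p[2]);return np.array([p[0]+c*l[0]-s*l[1],p[1]+s*l[0]+c*l[1],l[2]+p[3]])
    f=lambda p:np.hstack([proj(n,T(p,l))[0]-u for n,u,l in pts])
    r=least_squares(f,x0,loss="soft_l1");print("x,y,yaw,dz",r.x[:2],np.degrees(r.x[2]),r.x[3]);print(f(r.x).reshape(-1,2).round(1).tolist());return r.x
mm=lambda *a:np.array(a)/1000
print("vise");v=fit([("top",(195,239),mm(-12,0,85)),("top",(194.5,229),mm(26.5,0,45)),("side",(261.5,306),mm(26.5,0,45)),
 ("top",(190.5,246.5),mm(-28,15,64)),("top",(201,245.5),mm(-28,-15,64)),("top",(191.5,258.5),mm(-62,15,64)),("top",(202,258),mm(-62,-15,64)),
 ("side",(288.5,300),mm(-28,-15,64)),("side",(304,301),mm(-62,-15,64))],[.7,.25,0,0])
# case
print("case");c=fit([("top",(341.5,211.5),mm(45,86,56)),("top",(396.5,215.5),mm(45,-86,56)),("top",(369,213.5),mm(45,0,56)),
 ("top",(340,242),mm(-45,86,56)),("top",(397,246),mm(-45,-86,56)),("side",(318,155),mm(45,-86,56)),("side",(345.5,162),mm(-45,-86,56))],[.75,-.25,0,0])
print("tray");t=fit([("top",(262.5,165),mm(48,60,18)),("top",(298,164.3),mm(48,-60,18)),("top",(300,191),mm(-48,-60,18)),("top",(263,192.5),mm(-48,60,18)),
 ("side",(231,209.5),mm(48,-60,18)),("side",(262,217),mm(-48,-60,18)),("side",(247,246),mm(-48,60,18)),("side",(214.5,238.5),mm(48,60,18))],[.75,.05,0,0])
E
```

```text
post .085 [0.4655 0.2451 0.0838] [array([-0.9, -0.3]), array([0.1, 0.7])]
boss .045 [0.5014 0.2504 0.06  ] [array([-0.1, -0. ]), array([0. , 0.1])]
pack .064 [0.4264 0.2418 0.0906] [array([-0.4, -0.1]), array([0. , 0.3])]
ringA .01 [ 0.547  -0.0323  0.0037] [array([-0.5, -0.1]), array([0.1, 0.4])]
ringB .01 [ 0.4479 -0.0505  0.0051] [array([0.1, 0. ]), array([-0. , -0.1])]
trayFL [0.6559 0.0264 0.1177] [array([-3.7, -1.3]), array([0.7, 3.2])]
trayc [ 0.6513 -0.0248  0.0057] [array([-0.4, -0.1]), array([0.1, 0.3])]
caseFR [ 0.491  -0.3658  0.0546] [array([0.6, 0.2]), array([-0.1, -0.7])]
caseFL [ 0.5144 -0.1998  0.0562] [array([-0.5, -0.2]), array([0.1, 0.5])]
vise
x,y,yaw,dz [0.4745 0.2471] 3.2648556966239246 0.01301054328176289
[[-1.4, 1.1], [0.7, 0.3], [0.3, -0.1], [0.2, 0.5], [-0.2, 0.1], [0.3, -0.1], [-0.0, -1.0], [-0.5, -0.9], [-0.4, 0.7]]
case
x,y,yaw,dz [ 0.4581 -0.2767] -8.466667954410294 -0.003972931055986662
[[-0.6, 0.6], [0.6, -0.2], [-0.1, 0.2], [-0.0, -0.8], [0.0, -1.5], [1.0, 0.5], [0.3, -0.1]]
tray
x,y,yaw,dz [ 0.6507 -0.0253] -2.9474378716142304 -0.0116763950423377
[[-0.4, 0.3], [0.9, -0.4], [0.2, 1.4], [-0.1, 1.3], [-0.3, 0.7], [-0.2, 0.0], [-0.2, -0.3], [-0.9, -0.6]]
```

```bash
python3 - <<'E'
from h import *
def line(n,us,v0,v1,slope,name,th=None):
    g=cv2.GaussianBlur(cv2.imread(f"pics/raw_{n}.png",0),(0,0),1.2).astype(float)
    P=[]
    for u in us:
        vc=v0+(u-us[0])*slope; col=g[int(vc)-v1:int(vc)+v1+1,u]; d=np.abs(np.diff(col)); k=d.argmax()
        if 0<k<len(d)-1:
            a,b,c=d[k-1:k+2];k=k+.5*(a-c)/(a-2*b+c)
        P.append((u,int(vc)-v1+k+.5))
    P=np.array(P)
    for _ in range(4):
        q=np.polyfit(P[:,0],P[:,1],2);r=P[:,1]-np.polyval(q,P[:,0]);P=P[np.abs(r)<max(1,2*r.std())]
    s=np.polyfit(P[:,0],P[:,1],1);L=P[-1,0]-P[0,0]
    print(name,len(P),"sag px",-q[0]*L*L/4,"rms",r.std(),"line",np.round(s,3),P[0],P[-1])
line("top",range(5,550,8),(120)/1.4286+0,9,-(80/800),"wall-bottom")
line("top",range(50,480,8),165/1.4286,6,-(52/625),"bench far edge")
# side: bench left edge, nearly diagonal -> transpose
E
```

```text
wall-bottom 52 sag px 5.853424155171487 rms 0.9686574690194438 line [-0.104 90.941] [ 5.         87.66666667] [533.   32.5]
bench far edge 47 sag px 0.26365838445383805 rms 0.24065900434929244 line [-8.60000e-02  1.19005e+02] [ 50.         114.77777778] [474.          78.22222222]
```

```bash
cat > wf.py <<'E'
from h import *
def box(p,x0,x1,y0,y1,z0,z1):
    c,s=np.cos(p[2]),np.sin(p[2]);R=np.array([[c,-s],[s,c]])
    q=[(x0,y0),(x1,y0),(x1,y1),(x0,y1),(x0,y0)]
    f=lambda z:np.array([[*(R@np.array(a)/1000+p[:2]),z/1000] for a in q])
    return [f(z0),f(z1)]+[np.vstack([f(z0)[i],f(z1)[i]]) for i in range(4)]
def vise(p): return [(l,c) for b,c in (((-85,85,-32,32,0,15),(0,255,0)),((50,80,-32,32,15,45),(0,0,255)),((-27,3,-32,32,15,45),(255,255,0)),((14.5,38.5,-12,12,27,60-15),(255,0,255)),((-62,-28,-15,15,15,79),(255,0,0)),((-20,-4,-8,8,45,85),(255,255,255))) for l in box(p,*b)]
def case(p): return [(l,c) for b,c in (((-45,45,-86,86,0,56),(0,255,0)),((-41,41,2,82,4,56),(0,0,255))) for l in box(p,*b)]
def tray(p): return [(l,(0,255,0)) for b in ((-48,48,-60,60,0,18),(-44,44,-56,56,4,18)) for l in box(p,*b)]
E
python3 - <<'E'
from wf import *
from scipy.optimize import least_squares
mm=lambda *a:np.array(a)/1000
def fit(pts,x0):
    def T(p,l): c,s=np.cos(p[2]),np.sin(p[2]);return np.array([p[0]+c*l[0]-s*l[1],p[1]+s*l[0]+c*l[1],l[2]])
    f=lambda p:np.hstack([proj(n,T(p,l))[0]-u for n,u,l in pts])
    r=least_squares(f,x0);print(r.x,np.degrees(r.x[2]),f(r.x).round(1).tolist());return r.x
# packing stands on bed -> top z=79
v=fit([("top",(195,239),mm(-12,0,85)),("top",(194.5,229),mm(26.5,0,60)),
 ("top",(190.5,246.5),mm(-28,15,79)),("top",(201,245.5),mm(-28,-15,79)),("top",(191.5,258.5),mm(-62,15,79)),("top",(202,258),mm(-62,-15,79)),("side",(261.5,306),mm(26.5,0,60))],[.47,.25,0])
I={n:cv2.imread(f"pics/raw_{n}.png") for n in("side","top")}
c=[.458,-.2767,np.radians(-8.47)]
mosaic("pics/m3.png",[("top",165,205),("side",228,290),("top",335,195),("side",290,145)],vise(v)+case(c),I)
E
```

```text
[0.47495887 0.24751392 0.06512677] 3.7314890443192503 [-0.5, 1.5, 0.4, 0.1, -0.0, 0.4, -0.4, -0.2, 0.2, -0.2, -0.1, -1.3, 0.0, -0.5]
```

View pics/m3.png

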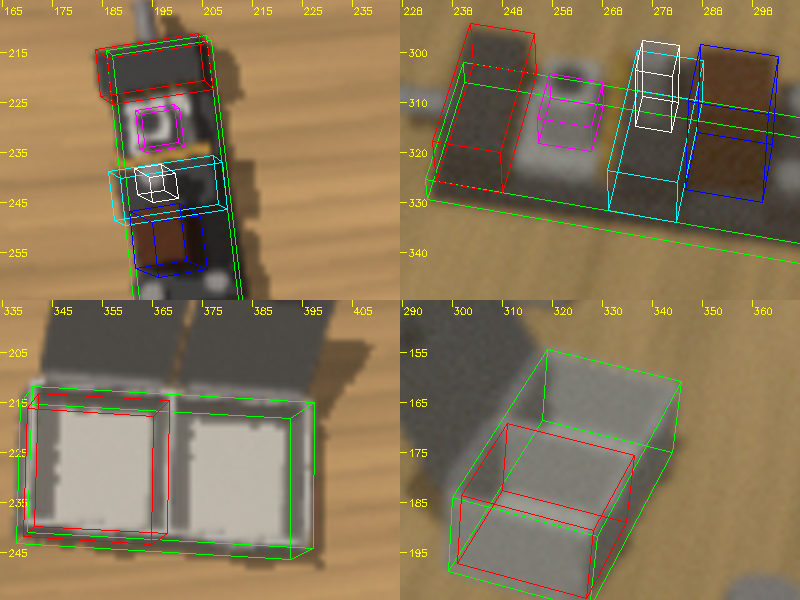

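The wireframe matches once the die and packing stand on the bed, with tops at 60 and 79 mm. Boss triangulates to z=0.060, case rim to 0.055. Vise is at ≈(0.475,0.2485), yaw ≈4°; packing at ≈(0.430,0.2455). Now moving over it.

Call:
servo_tool(
  increments=[
    [[0,0,0.0967],[0,0,-8],88.0],
    [[0,0,0.0967],[0,0,0],87],
    [[0,0,0.0967],[0,0,0],87],
    [[0,0,0.0967],[0,0,0],87],
  ],
)

```text
time_s: 0.53
ee_pos: [0.2756, -0.5608, 0.2306]
orientation: [-180.0, 0.0, 3.7]
ft_force: [-0.5, -0.3, -0.4]
opening: 0.0868
grasp_force: 0.0
```

Call:
servo_tool(
  increments=[
    [[0,0,0.0967],[0,0,-8],87],
    [[0,0,0.0967],[0,0,0],87],
    [[0,0,0.0967],[0,0,0],87],
    [[0,0,0.0967],[0,0,0],87],
    [[0,0,0],[35,0,0],87],
    [[0,0,0],[35,0,0],87],
    [[0,0,0],[35,0,0],87],
    [[0,0,0],[35,0,0],87],
    [[0,0,0],[35,-36,0],87],
    [[0,0,0],[35,-36,0],87],
    [[0,0,0],[0,-36,0],87],
    [[0,0,0],[0,-36,0],87],
    [[0,0,0],[0,-36,0],87],
    [[0,0,0],[0,-36,0],87],
    [[0,0,0],[0,-36,0],87],
    [[0,0,0],[0,-36,0],87],
    [[0,0,0],[0,-36,0],87],
    [[0,0,0],[0,-36,0],87],
    [[0,0,0],[0,-36,0],87],
    [[0,0,0],[0,-36,0],87],
  ],
)

```text
time_s: 2.2
ee_pos: [0.5948, -0.222, 0.2386]
orientation: [-180.0, 0.0, -18.2]
ft_force: [1.5, -0.5, 0.2]
opening: 0.0872
grasp_force: 0.0
```

Call:
servo_tool(
  increments=[
    [[0,0,0],[0,-36,0],87],
    [[0,0,0],[0,-36,0],87],
    [[0,0,0],[0,-36,0],87],
    [[0,0,0],[0,-36,0],87],
    [[0,0,0],[0,-36,0],87],
    [[0,0,0],[0,-36,0],87],
    [[0,0,0],[0,-36,0],87],
    [[0,0,0],[0,-36,0],87],
    [[0,0,0],[0,0,0],60],
    [[0,0,0],[0,0,0],60],
  ],
)

```text
time_s: 3.03
ee_pos: [0.6844, 0.0518, 0.2382]
orientation: [180.0, 0.0, -18.0]
ft_force: [-0.3, -0.6, 0.1]
opening: 0.0767
grasp_force: 0.0
```

Call:
servo_tool(
  increments=[
    [[0,0,-0.096],[0,0,0],60],
    [[0,0,-0.096],[0,0,0],60],
    [[0,0,-0.096],[0,0,0],60],
    [[0,0,-0.096],[0,0,0],60],
    [[0,0,0],[-30,-26.4,0],60],
    [[0,0,0],[-30,-26.4,0],60],
    [[0,0,0],[-30,-26.4,0],60],
    [[0,0,0],[-30,-26.4,0],60],
    [[0,0,0],[-30,-26.4,0],60],
    [[0,0,0],[-30,-26.4,0],60],
    [[0,0,0],[-30,-26.4,0],60],
    [[0,0,0],[-30,-26.4,0],60],
    [[0,0,0],[0,0,30],60],
    [[0,0,0],[0,0,30],60],
    [[0,0,0],[0,0,30],60],
    [[0,0,0],[0,0,30],60],
    [[0,0,0],[0,0,0],60],
    [[0,0,0],[0,0,0],60],
  ],
)

```text
time_s: 4.53
ee_pos: [0.43, 0.243, 0.1179]
orientation: [179.9, 0.2, 3.8]
ft_force: [-0.7, -0.1, 0.4]
opening: 0.06
grasp_force: 0.0
```

```bash
python3 - <<'E'
from wf import *
I={n:eyes.get_image(n) for n in("side","top")}
cv2.imwrite("pics/t2.png",I["top"]);cv2.imwrite("pics/s2.png",I["side"])
print(arm.observe()["ee_pos"])
a=cv2.resize(I["side"],(560,420))
top=cv2.resize(I["top"],(400,300)); s=cv2.resize(I["side"],(400,300))
def cr(n,u0,v0,k,w=400,h=300):
    return cv2.warpAffine(I[n],np.float32([[k,0,-k*u0],[0,k,-k*v0]]),(w,h),flags=cv2.INTER_CUBIC)
p=arm.observe()["ee_pos"]
cv2.imwrite("pics/m4.png",np.vstack([np.hstack([cr("top",60,130,.95),cr("side",220,260,4)]),np.hstack([cr("top",160,200,4),cr("top",250,250,1.4)])]))
E
```

```text
[0.43183419 0.24429638 0.1200732 ]
```

View pics/m4.png

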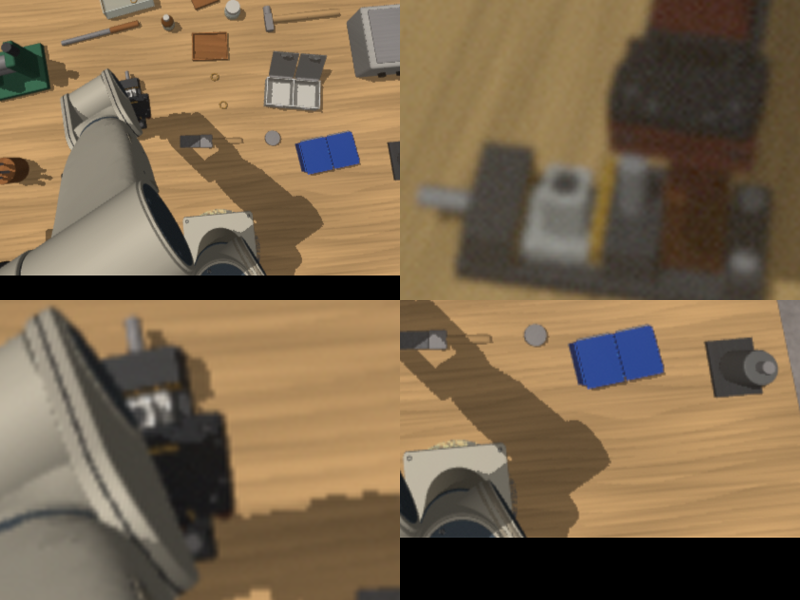

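Nothing else brass on the right or near-base bench, so there are two loose rings. The gripper is over the packing. Descending to grasp.

Call:
servo_tool(
  increments=[
    [[0,0,0],[0,0,16],60],
    [[0,0,0],[0,0,16],60],
    [[0,0,0],[0,0,16],60],
    [[0,0,0],[0,0,16],60],
    [[0,0,0],[0,0,15],60],
    [[0,0,0],[0,0,0],60],
    [[0,0,0],[0,0,0],20],
    [[0,0,0],[0,0,0],20],
    [[0,0,0],[0,0,0],20],
    [[0,0,0],[0,0,0],20],
    [[0,0,0],[0,0,0],20],
    [[0,0,0],[0,0,0],20],
  ],
  grip_force=30,
)

```text
time_s: 5.63
ee_pos: [0.4312, 0.2447, 0.0405]
orientation: [-180.0, -0.1, 3.9]
ft_force: [-1.1, -0.7, 7.5]
opening: 0.0295
grasp_force: 30.0
```

Call:
servo_tool(
  increments=[
    [[0,0,0],[0,0,-10],20],
    [[0,0,0],[0,0,-30],20],
    [[0,0,0],[0,0,-30],20],
    [[0,0,0],[0,0,-30],20],
    [[0,0,0],[0,0,-30],20],
    [[0,0,0],[0,0,-20],20],
    [[0,0,0],[20,28.5,0],20],
    [[0,0,0],[20,28.5,0],20],
    [[0,0,0],[20,28.5,0],20],
    [[0,0,0],[20,28.5,0],20],
    [[0,0,0],[20,28.5,0],20],
    [[0,0,0],[20,28.5,0],20],
    [[0,0,0],[20,28.5,0],20],
    [[0,0,0],[20,28.5,0],20],
    [[0,0,0],[20,28.5,0],20],
    [[0,0,0],[20,28.5,0],20],
    [[0,0,0],[0,0,0],20],
  ],
)

```text
time_s: 7.05
ee_pos: [0.6527, -0.031, 0.1905]
orientation: [179.9, -0.2, 3.7]
ft_force: [-0.6, -0.3, 0.1]
opening: 0.0299
grasp_force: 30.0
```

Call:
servo_tool(
  increments=[
    [[0,0,0],[0,0,30],20],
    [[0,0,0],[0,0,30],20],
    [[0,0,0],[0,0,30],20],
    [[0,0,0],[0,0,30],20],
    [[0,0,0],[0,0,20],20],
    [[0,0,0],[0,0,10],20],
    [[0,0,0],[0,0,0],20],
    [[0,0,0],[0,0,0],20],
  ],
)

```text
time_s: 7.72
ee_pos: [0.6495, -0.0261, 0.0402]
orientation: [-180.0, 0.0, 3.9]
ft_force: [0.2, -0.3, 0.3]
opening: 0.0301
grasp_force: 30.0
```

```bash
python3 - <<'E'
from wf import *
c=[.458,-.2767,np.radians(-8.47)]
mosaic("pics/m5.png",[("side",205,195),("side",228,290),("top",165,205),("top",250,150)],tray([.6507,-.0253,-.05]))
print(arm.observe()["ee_pos"])
E
```

```text
[ 0.65068268 -0.02627952  0.04155115]
```

View pics/m5.png

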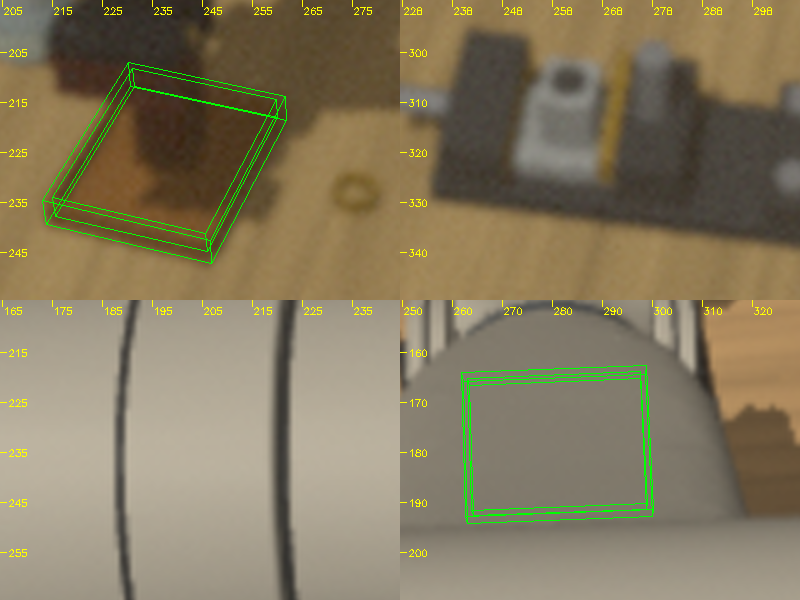

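Packing is inside the tray outline in the side view at (240,225), and the vise is cleared. Lowering and releasing.

Call:
servo_tool(
  increments=[
    [[0,0,0],[0,0,6],20],
    [[0,0,0],[0,0,5],20],
    [[0,0,0],[0,0,0],20],
    [[0,0,0],[0,0,0],20],
  ],
)

```text
time_s: 8.15
ee_pos: [0.6504, -0.0264, 0.0294]
orientation: [180.0, -0.1, 3.8]
ft_force: [1.2, 0.3, 1.4]
opening: 0.0296
grasp_force: 30.0
```

Call:
servo_tool(
  increments=[
    [[0,0,0],[0,0,0],50],
    [[0,0,0],[0,0,0],50],
    [[0,0,0],[0,0,0],50],
    [[0,0,0],[0,0,-10],50],
    [[0,0,0],[0,0,-30],50],
    [[0,0,0],[0,0,-30],50],
    [[0,0,0],[0,0,-30],50],
    [[0,0,0],[0,0,-30],50],
    [[0,0,0],[0,0,-30],50],
    [[0,0,0],[0,0,0],50],
  ],
)

```text
time_s: 8.98
ee_pos: [0.653, -0.0266, 0.1961]
orientation: [179.9, -0.6, 3.9]
ft_force: [1.3, -0.8, 0.2]
opening: 0.0499
grasp_force: 0.0
```

Call:
servo_tool(
  increments=[
    [[0,0,0],[-16.9,-28.5,0],50],
    [[0,0,0],[-16.9,-28.5,0],50],
    [[0,0,0],[-16.9,-28.5,0],50],
    [[0,0,0],[-16.9,-28.5,0],50],
    [[0,0,0],[-16.9,-28.5,0],50],
    [[0,0,0],[-16.9,-28.5,0],50],
    [[0,0,0],[-16.9,-28.5,0],50],
    [[0,0,0],[-16.9,-28.5,0],50],
    [[0,0,0],[-16.9,-28.5,0],50],
    [[0,0,0],[-16.9,-28.5,0],50],
    [[0,0,0],[0,0,28],50],
    [[0,0,0],[0,0,28],50],
    [[0,0,0],[0,0,28],50],
    [[0,0,0],[0,0,28],50],
    [[0,0,0],[0,0,28],50],
    [[0,0,0],[0,0,0],50],
    [[0,0,0],[0,0,0],50],
  ],
)

```text
time_s: 10.4
ee_pos: [0.4612, 0.2464, 0.0478]
orientation: [180.0, 0.1, 3.9]
ft_force: [0.1, -0.4, 0.1]
opening: 0.0498
grasp_force: 0.0
```

Call:
servo_tool(
  increments=[
    [[0,0,0],[0,0,0],5],
    [[0,0,0],[0,0,0],5],
    [[0,0,0],[0,0,0],5],
    [[0,0,0],[0,0,0],5],
    [[0,0,0],[0,0,0],5],
    [[0,0,0],[0,0,0],5],
  ],
)

```text
time_s: 10.9
ee_pos: [0.4617, 0.2443, 0.049]
orientation: [179.8, 0.0, 4.0]
ft_force: [2.9, -12.0, 4.8]
opening: 0.0155
grasp_force: 30.0
```

Call:
servo_tool(
  increments=[
    [[0,0,0],[0,2,-2],5],
    [[0,0,0],[-4,0,0],5],
    [[0,0,0],[-5,0,0],5],
    [[0,0,0],[-5,0,0],5],
    [[0,0,0],[-5,0,0],5],
    [[0,0,0],[-5,0,0],5],
    [[0,0,0],[-5,0,0],5],
    [[0,0,0],[-4,0,0],5],
    [[0,0,0],[0,0,0],5],
    [[0,0,0],[0,0,0],5],
    [[0,0,0],[0,0,0],5],
  ],
)

```text
time_s: 11.82
ee_pos: [0.4271, 0.2406, 0.0493]
orientation: [179.8, 0.2, 3.9]
ft_force: [1.6, -6.4, -12.6]
opening: 0.0153
grasp_force: 30.0
```

Call:
servo_tool(
  increments=[
    [[0,0,0],[0,0,0],50],
    [[0,0,0],[0,0,0],50],
    [[0,0,0],[0,0,0],50],
    [[0,0,0],[0,0,-20],50],
    [[0,0,0],[0,0,-40],50],
    [[0,0,-0.017],[0,0,-40],50],
    [[0,0,0],[25,-1,0],50],
    [[0,0,0],[25,-1,0],50],
    [[0,0,0],[25,-1,0],50],
    [[0,0,0],[0,0,0],50],
    [[0,0,0],[0,0,0],50],
  ],
)

```text
time_s: 12.73
ee_pos: [0.5043, 0.252, 0.151]
orientation: [-180.0, -0.1, 4.8]
ft_force: [-0.4, 0.1, 0.2]
opening: 0.0501
grasp_force: 0.0
```

```bash
python3 - <<'E'
from wf import *
print(arm.observe()["ee_pos"],arm.observe()["orientation"])
mosaic("pics/m6.png",[("side",205,195),("side",228,290),("top",165,205),("top",250,150)])
E
```

```text
[0.50428667 0.2519669  0.15104468] [-1.79967432e+02 -6.32805897e-02  4.78936969e+00]
```

View pics/m6.png

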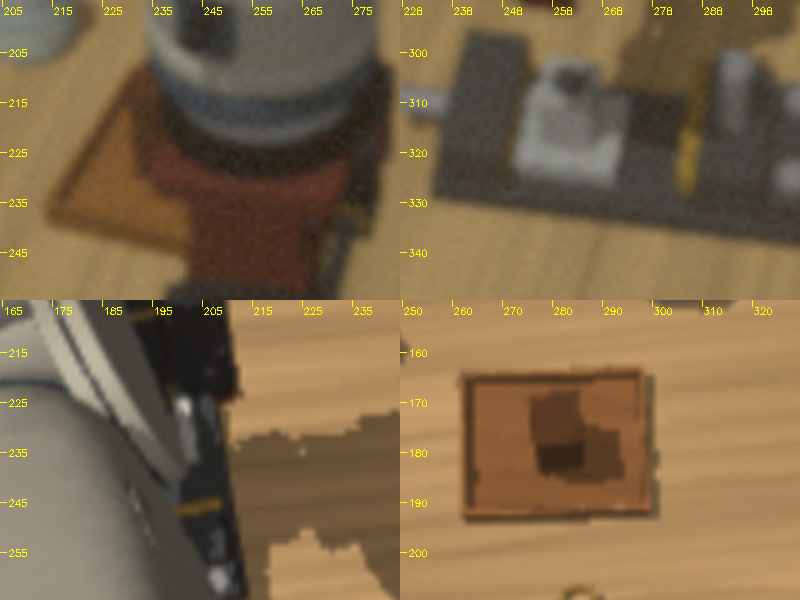

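The packing stands in the tray at top (281,177) and the jaw is open (yellow lip moved to side (286,320)). Going for the boss.

Call:
servo_tool(
  increments=[
    [[0,0,0],[-2.5,1.5,30],50],
    [[0,0,0],[0,0,30],50],
    [[0,0,0],[0,0,30],50],
    [[0,0,0],[0,0,15],50],
    [[0,0,0],[0,0,8],50],
    [[0,0,0],[0,0,0],50],
    [[0,0,0],[0,0,0],50],
  ],
)

```text
time_s: 13.42
ee_pos: [0.5007, 0.2501, 0.038]
orientation: [180.0, 0.0, 4.8]
ft_force: [0.6, -0.1, 1.0]
opening: 0.05
grasp_force: 0.0
```

Call:
servo_tool(
  increments=[
    [[0,0,0],[0,0,0],15],
    [[0,0,0],[0,0,0],15],
    [[0,0,0],[0,0,0],15],
    [[0,0,0],[0,0,0],15],
    [[0,0,0],[0,0,0],15],
    [[0,0,0],[0,0,0],15],
  ],
  grip_force=40,
)

```text
time_s: 13.92
ee_pos: [0.5014, 0.2502, 0.0384]
orientation: [-180.0, -0.1, 4.8]
ft_force: [-1.2, -1.2, 5.3]
opening: 0.0237
grasp_force: 39.8
```

Call:
servo_tool(
  increments=[
    [[0,0,0],[0,0,-10],15],
    [[0,0,0],[0,0,-30],15],
    [[0,0,0],[0,0,-30],15],
    [[0,0,0],[0,0,-30],15],
    [[0,0,0],[0,0,-30],15],
    [[0,0,0.0763],[0,0,0],15],
    [[0,0,0.0763],[0,0,0],15],
    [[0,0,0.0763],[0,0,0],15],
    [[0,0,0],[0,0,0],15],
  ],
)

```text
time_s: 14.67
ee_pos: [0.5009, 0.2499, 0.1684]
orientation: [-180.0, -0.0, -8.4]
ft_force: [-0.0, 0.4, -2.4]
opening: 0.0234
grasp_force: 39.8
```

Call:
servo_tool(
  increments=[
    [[0,0,0],[2.5,20,0],15],
    [[0,0,0],[2.5,35,0],15],
    [[0,0,0],[2.5,35,0],15],
    [[0,0,0],[2.5,35,0],15],
    [[0,0,0],[2.5,35,0],15],
    [[0,0,0],[2.5,35,0],15],
    [[0,0,0],[2.5,35,0],15],
    [[0,0,0],[2.5,35,0],15],
    [[0,0,0],[2.5,35,0],15],
    [[0,0,0],[2.5,35,0],15],
    [[0,0,0],[2.5,35,0],15],
    [[0,0,0],[2.5,35,0],15],
    [[0,0,0],[2.5,35,0],15],
    [[0,0,0],[2.5,35,0],15],
    [[0,0,0],[0,20,0],15],
    [[0,0,0],[0,0,0],15],
    [[0,0,0],[0,0,0],15],
  ],
)

```text
time_s: 16.08
ee_pos: [0.4638, -0.2455, 0.1676]
orientation: [-180.0, 0.0, -8.3]
ft_force: [-0.8, 0.2, -2.1]
opening: 0.0241
grasp_force: 39.8
```

```bash
python3 - <<'E'
from wf import *
o=arm.observe();print(o["ee_pos"],o["orientation"],o["opening"],o["grasp_force"])
c=[.460,-.2765,np.radians(-8.3)]
mosaic("pics/m7.png",[("top",335,190),("side",285,140),("top",165,205),("top",250,170)],case(c))
E
```

```text
[ 0.46378064 -0.24549446  0.16760409] [-1.79976471e+02  2.76513962e-02 -8.33394166e+00] 0.024110110295431142 39.83824074268341
```

View pics/m7.png

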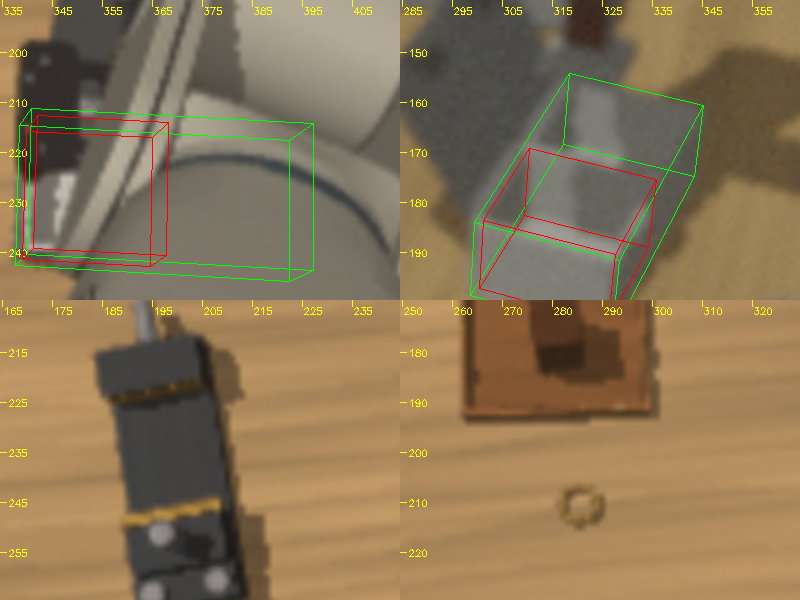

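Call:
servo_tool(
  increments=[
    [[0,0,0],[0.5,-10.5,0],15],
    [[0,0,0],[0,0,0],15],
    [[0,0,0],[0,0,30],15],
    [[0,0,0],[0,0,30],15],
    [[0,0,0],[0,0,25],15],
    [[0,0,0],[0,0,20],15],
    [[0,0,0],[0,0,20],15],
    [[0,0,0],[0,0,10],15],
    [[0,0,0],[0,0,0],15],
    [[0,0,0],[0,0,0],15],
  ],
)

```text
time_s: 17.02
ee_pos: [0.4664, -0.2339, 0.0327]
orientation: [-180.0, 0.0, -8.2]
ft_force: [0.1, -0.6, -0.4]
opening: 0.024
grasp_force: 39.8
```

Call:
servo_tool(
  increments=[
    [[0,0,0],[0,0,3],15],
    [[0,0,0],[0,0,0],15],
    [[0,0,0],[0,0,0],36],
    [[0,0,0],[0,0,0],36],
    [[0,0,0],[0,0,0],36],
    [[0,0,0],[0,0,0],36],
    [[0,0,0],[0,0,-10],36],
    [[0,0,0],[0,0,-30],36],
    [[0,0,0],[0,0,-40],36],
    [[0,0,0],[0,0,-40],36],
    [[0,0,0],[0,0,-30],36],
    [[0,0,0],[0,0,0],36],
  ],
)

```text
time_s: 18.02
ee_pos: [0.4696, -0.2364, 0.1866]
orientation: [179.8, -0.6, -8.3]
ft_force: [0.6, -0.1, 0.3]
opening: 0.0357
grasp_force: 0.0
```

```bash
python3 - <<'E'
from wf import *
o=arm.observe();print(o["ee_pos"],o["orientation"],o["opening"],o["grasp_force"])
# refine ring positions by template (annulus) correlation against raw pre-move pictures
I={n:eyes.get_image(n) for n in("side","top")}
for n in I: cv2.imwrite(f"pics/r8_{n}.png",I[n])
def ringscore(n,x,y,img):
    s=0;a=np.linspace(0,2*np.pi,24,endpoint=False)
    def samp(r,z):
        p=proj(n,np.c_[x+r*np.cos(a),y+r*np.sin(a),np.full(24,z)]).astype(np.float32)
        return cv2.remap(img,p[None,:,0],p[None,:,1],cv2.INTER_LINEAR)[0]
    return np.mean(samp(.004,0))+np.mean(samp(.018,0))-2*np.mean(samp(.0115,.009))
for x0,y0 in((.545,-.032),(.447,-.05)):
    S=[]
    for dx in np.arange(-12,12.1,1):
        for dy in np.arange(-12,12.1,1):
            x,y=x0+dx/1000,y0+dy/1000
            S.append(tuple([sum(ringscore(n,x,y,I[n][:,:,0].astype(np.float32)) for n in ns) for ns in(("side",),("top",),("side","top"))])+(x,y))
    S=np.array(S)
    for k in range(3): b=S[S[:,k].argmax()];print(("side","top","both")[k],b[k].round(1),b[3:])
E
```

```text
[ 0.46964858 -0.23636775  0.18659135] [179.78573805  -0.60388679  -8.29455933] 0.03572360610307719 0.0
side 21.2 [ 0.543 -0.027]
top 53.7 [ 0.544 -0.031]
both 72.2 [ 0.544 -0.031]
side 22.5 [ 0.447 -0.047]
top 63.1 [ 0.447 -0.05 ]
both 83.2 [ 0.447 -0.05 ]
```

Die released in the left bay. The annulus match gives the rings at (0.544,-0.031) and (0.447,-0.050), with both views agreeing. Fetching the nearer one first.

Call:
servo_tool(
  increments=[
    [[0,0,0],[-8.2,-30.2,0],45],
    [[0,0,0],[-8.2,-30.2,0],45],
    [[0,0,0],[-8.2,-30.2,0],45],
    [[0,0,0],[-8.2,-30.2,0],45],
    [[0,0,0],[-8.2,-30.2,0],45],
    [[0,0,0],[-8.2,-30.2,0],45],
    [[0,0,0],[0,0,40],45],
    [[0,0,0],[0,0,40],45],
    [[0,0,0],[0,0,40],45],
    [[0,0,0],[0,0,30],45],
    [[0,0,0],[0,0,0],45],
    [[0,0,0],[0,0,0],45],
  ],
)

```text
time_s: 19.12
ee_pos: [0.4412, -0.0478, 0.0278]
orientation: [180.0, 0.4, -8.3]
ft_force: [0.1, -1.1, -0.2]
opening: 0.0451
grasp_force: 0.0
```

Call:
servo_tool(
  increments=[
    [[0,0,0],[6,1,0],45],
    [[0,0,0],[0,0,0],45],
    [[0,0,0],[0,0,12],45],
    [[0,0,0],[0,0,9],45],
    [[0,0,0],[0,0,0],45],
    [[0,0,0],[0,0,0],45],
  ],
)

```text
time_s: 19.62
ee_pos: [0.4498, -0.0501, 0.0093]
orientation: [-180.0, -0.0, -8.3]
ft_force: [0.6, 0.8, 0.3]
opening: 0.0446
grasp_force: 0.0
```

Call:
servo_tool(
  increments=[
    [[0,0,0],[0,0,0],15],
    [[0,0,0],[0,0,0],15],
    [[0,0,0],[0,0,0],15],
    [[0,0,0],[0,0,0],15],
    [[0,0,0],[0,0,0],15],
  ],
  grip_force=20,
)

```text
time_s: 20.03
ee_pos: [0.4497, -0.05, 0.009]
orientation: [180.0, -0.0, -8.3]
ft_force: [0.0, 0.5, 3.3]
opening: 0.0231
grasp_force: 20.0
```

Call:
servo_tool(
  increments=[
    [[0,0,0],[0,0,0],45],
    [[0,0,0],[0,0,0],45],
    [[0,0,0],[-1.5,0,4],45],
    [[0,0,0],[0,0,0],45],
    [[0,0,0],[0,0,0],45],
    [[0,0,0],[0,0,0],15],
    [[0,0,0],[0,0,0],15],
    [[0,0,0],[0,0,0],15],
    [[0,0,0],[0,0,0],15],
    [[0,0,0],[0,0,0],15],
  ],
)

```text
time_s: 20.87
ee_pos: [0.4481, -0.0498, 0.0047]
orientation: [-180.0, -0.0, -8.3]
ft_force: [-0.0, -0.1, -0.4]
opening: 0.0245
grasp_force: 20.0
```

Call:
servo_tool(
  increments=[
    [[0,0,0],[0,0,-15],15],
    [[0,0,0],[0,0,-40],15],
    [[0,0,0],[0,0,-40],15],
    [[0,0,0],[0,0,-40],15],
    [[0,0,0],[5.6,33,0],15],
    [[0,0,0],[5.6,33,0],15],
    [[0,0,0],[5.6,33,0],15],
    [[0,0,0],[5.6,33,0],15],
    [[0,0,0],[5.6,33,0],15],
    [[0,0,0],[5.6,33,0],15],
    [[0,0,0],[5.6,33,0],15],
    [[0,0,0],[5.6,33,0],15],
    [[0,0,0],[0,0,0],15],
    [[0,0,0],[0,0,0],15],
  ],
)

```text
time_s: 22.03
ee_pos: [0.4539, -0.3188, 0.1394]
orientation: [-180.0, 0.0, -8.5]
ft_force: [-0.4, -0.1, 0.2]
opening: 0.0244
grasp_force: 20.0
```

Call:
servo_tool(
  increments=[
    [[0,0,0],[0,0,35],15],
    [[0,0,0],[0,0,35],15],
    [[0,0,0],[0,0,30],15],
    [[0,0,0],[0,0,15],15],
    [[0,0,0],[0,0,0],15],
    [[0,0,0],[0,0,0],15],
    [[0,0,0],[0,0,0],40],
    [[0,0,0],[0,0,0],40],
    [[0,0,0],[0,0,0],40],
    [[0,0,0],[0,0,0],40],
    [[0,0,0],[0,0,-35],40],
    [[0,0,0],[0,0,-40],40],
    [[0,0,0],[0,0,-40],40],
    [[0,0,0],[0,0,0],40],
  ],
)

```text
time_s: 23.2
ee_pos: [0.4581, -0.3203, 0.1473]
orientation: [179.7, -0.6, -8.3]
ft_force: [1.4, -0.7, 0.5]
opening: 0.0401
grasp_force: 0.0
```

```bash
cat > ring.py <<'E'
from wf import *
def ringscore(n,x,y,img,z=0):
    a=np.linspace(0,2*np.pi,24,endpoint=False)
    def samp(r,z):
        p=proj(n,np.c_[x+r*np.cos(a),y+r*np.sin(a),np.full(24,z)]).astype(np.float32)
        return cv2.remap(img,p[None,:,0],p[None,:,1],cv2.INTER_LINEAR)[0]
    return np.mean(samp(.004,z))+np.mean(samp(.018,z))-2*np.mean(samp(.0115,z+.009))
def find(I,x0,y0,w=12,st=1,z=0):
    S=np.array([(sum(ringscore(n,x0+dx/1000,y0+dy/1000,I[n][:,:,0].astype(np.float32),z) for n in I),x0+dx/1000,y0+dy/1000) for dx in np.arange(-w,w+.1,st) for dy in np.arange(-w,w+.1,st)])
    return S[S[:,0].argmax()]
if __name__=="__main__":
    o=arm.observe();print(o["ee_pos"],o["opening"])
    I={n:eyes.get_image(n) for n in("side","top")}
    print("ringA",find(I,.544,-.031,40,2)); print("old B spot",find(I,.447,-.05,30,2)); print("bay",find({"side":I["side"]},.454,-.318,30,2,.004))
    mosaic("pics/m9.png",[("top",335,190),("side",285,140),("side",255,205),("top",250,190)],None,I)
E
python3 ring.py
```

```text
[ 0.45811949 -0.32032631  0.14732546] 0.04005210442154708
ringA [ 6.88212128e+01  5.44000000e-01 -3.10000000e-02]
old B spot [ 7.75961304  0.467      -0.054     ]
bay [29.74534607  0.442      -0.348     ]
```

View pics/m9.png

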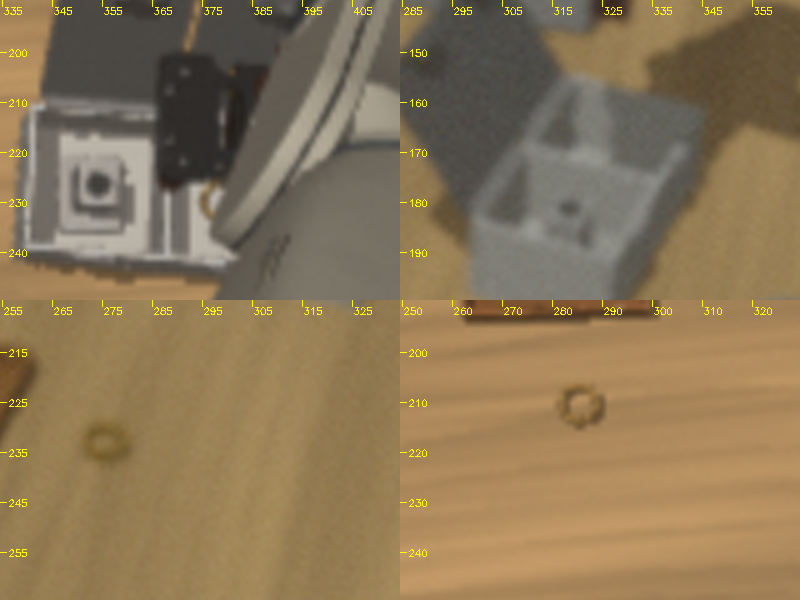

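The die is in the left bay at top (354,226) and the ring is in the right bay (377,230). Ring A has not moved.

Call:
servo_tool(
  increments=[
    [[0,0,0],[0,0,-30],45],
    [[0,0,0],[0,0,-20],45],
    [[0,0,0],[4.3,-29.8,0],45],
    [[0,0,0],[4.3,-29.8,0],45],
    [[0,0,0],[4.3,-29.8,0],45],
    [[0,0,0],[4.3,-29.8,0],45],
    [[0,0,0],[4.3,-29.8,0],45],
    [[0,0,0],[4.3,-29.8,0],45],
    [[0,0,0],[4.3,-29.8,0],45],
    [[0,0,0],[4.3,-29.8,0],45],
    [[0,0,0],[4.3,-29.8,0],45],
    [[0,0,0],[4.3,-29.8,0],45],
    [[0,0,0],[0,0,40],45],
    [[0,0,0],[0,0,40],45],
    [[0,0,0],[0,0,40],45],
    [[0,0,0],[0,0,40],45],
    [[0,0,0],[0,0,0],45],
    [[0,0,0],[0,0,0],45],
  ],
)

```text
time_s: 24.8
ee_pos: [0.5367, -0.0286, 0.0268]
orientation: [180.0, 0.5, -8.3]
ft_force: [0.8, -0.4, 2.4]
opening: 0.0446
grasp_force: 0.0
```

Call:
servo_tool(
  increments=[
    [[0,0,0],[5,1,0],45],
    [[0,0,0],[0,0,0],45],
    [[0,0,0],[0,0,12],45],
    [[0,0,0],[0,0,10],45],
    [[0,0,0],[0,0,0],45],
    [[0,0,0],[0,0,0],45],
  ],
)

```text
time_s: 25.3
ee_pos: [0.5442, -0.0305, 0.0076]
orientation: [180.0, 0.0, -8.3]
ft_force: [0.3, 0.5, 0.7]
opening: 0.0454
grasp_force: 0.0
```

Call:
servo_tool(
  increments=[
    [[0,0,0],[0,0,3],45],
    [[0,0,0],[0,0,0],45],
    [[0,0,0],[0,0,0],15],
    [[0,0,0],[0,0,0],15],
    [[0,0,0],[0,0,0],15],
    [[0,0,0],[0,0,0],15],
    [[0,0,0],[0,0,0],15],
    [[0,0,0],[0,0,-15],15],
    [[0,0,0],[0,0,-40],15],
    [[0,0,0],[0,0,-40],15],
    [[0,0,0],[0,0,-40],15],
    [[0,0,0],[0,0,-40],15],
    [[0,0,0],[0,0,0],15],
    [[0,0,0],[0,0,0],15],
  ],
)

```text
time_s: 26.47
ee_pos: [0.5462, -0.0306, 0.1822]
orientation: [-180.0, -0.3, -8.3]
ft_force: [-0.3, -0.3, -1.0]
opening: 0.0245
grasp_force: 20.0
```

Call:
servo_tool(
  increments=[
    [[0,0,0],[-5,29.7,0],15],
    [[0,0,0],[-5,29.7,0],15],
    [[0,0,0],[-5,29.7,0],15],
    [[0,0,0],[-5,29.7,0],15],
    [[0,0,0],[-5,29.7,0],15],
    [[0,0,0],[-5,29.7,0],15],
    [[0,0,0],[-5,29.7,0],15],
    [[0,0,0],[-5,29.7,0],15],
    [[0,0,0],[-5,29.7,0],15],
    [[0,0,0],[-5,29.7,0],15],
    [[0,0,0],[0,0,0],15],
    [[0,0,0],[0,0,0],15],
  ],
)

```text
time_s: 27.47
ee_pos: [0.4509, -0.3176, 0.1777]
orientation: [-179.9, 0.2, -8.5]
ft_force: [0.3, -0.2, -0.2]
opening: 0.0243
grasp_force: 20.0
```

Call:
servo_tool(
  increments=[
    [[0,0,0],[0,0,40],15],
    [[0,0,0],[0,0,40],15],
    [[0,0,0],[0,0,40],15],
    [[0,0,0],[0,0,25],15],
    [[0,0,0],[0,0,0],15],
    [[0,0,0],[0,0,0],15],
    [[0,0,0],[0,0,0],40],
    [[0,0,0],[0,0,0],40],
    [[0,0,0],[0,0,0],40],
    [[0,0,0],[0,0,0],40],
    [[0,0,0],[0,0,-40],40],
    [[0,0,0],[0,0,-40],40],
    [[0,0,0],[0,0,-40],40],
    [[0,0,0],[0,0,-25],40],
    [[0,0,0],[0,0,-20],40],
    [[0,0,0],[0,0,0],40],
  ],
)

```text
time_s: 28.8
ee_pos: [0.4546, -0.3189, 0.2053]
orientation: [179.7, -0.5, -8.3]
ft_force: [0.9, 0.6, -0.5]
opening: 0.0398
grasp_force: 0.0
```

Call:
servo_tool(
  increments=[
    [[0,0,-0.0763],[0,0,0],50],
    [[0,0,-0.0763],[0,0,0],50],
    [[0,0,-0.0763],[0,0,0],50],
    [[0,0,0],[1.2,-35,0],50],
    [[0,0,0],[1.2,-35,0],50],
    [[0,0,0],[1.2,-35,0],50],
    [[0,0,0],[1.2,-35,0],50],
    [[0,0,0],[1.2,-35,0],50],
    [[0,0,0],[1.2,-35,0],50],
    [[0,0,0],[1.2,-35,0],50],
    [[0,0,0],[1.2,-35,0],50],
    [[0,0,0],[1.2,-35,0],50],
    [[0,0,0],[1.2,-35,0],50],
    [[0,0,0],[1.2,-35,0],50],
    [[0,0,0],[1.2,-35,0],50],
    [[0,0,0],[1.2,-35,0],50],
    [[0,0,0],[1.2,-35,0],50],
    [[0,0,0],[1.2,-35,0],50],
    [[0,0,0],[1.2,-35,0],50],
  ],
)

```text
time_s: 30.38
ee_pos: [0.4236, 0.244, 0.1994]
orientation: [180.0, 0.0, 4.8]
ft_force: [0.6, 0.3, -0.1]
opening: 0.05
grasp_force: 0.0
```

Call:
servo_tool(
  increments=[
    [[0,0,0],[0,0,30],50],
    [[0,0,0],[0,0,30],50],
    [[0,0,0],[0,0,30],50],
    [[0,0,0],[0,0,0],50],
    [[0,0,0],[0,0,0],50],
    [[0,0,0],[0,0,0],50],
  ],
)

```text
time_s: 30.88
ee_pos: [0.4249, 0.2425, 0.1106]
orientation: [-180.0, -0.0, 4.8]
ft_force: [-0.1, -0.4, 0.4]
opening: 0.0506
grasp_force: 0.0
```

```bash
python3 - <<'E'
from ring import *
o=arm.observe();print(o["ee_pos"],o["orientation"])
I={n:eyes.get_image(n) for n in("side","top")}
mosaic("pics/m10.png",[("top",335,190),("side",285,140),("side",228,275),("top",335,240)],None,I)
E
```

```text
[0.42488403 0.24253409 0.11064544] [-1.79979698e+02 -4.41934496e-02  4.80611141e+00]
```

View pics/m10.png

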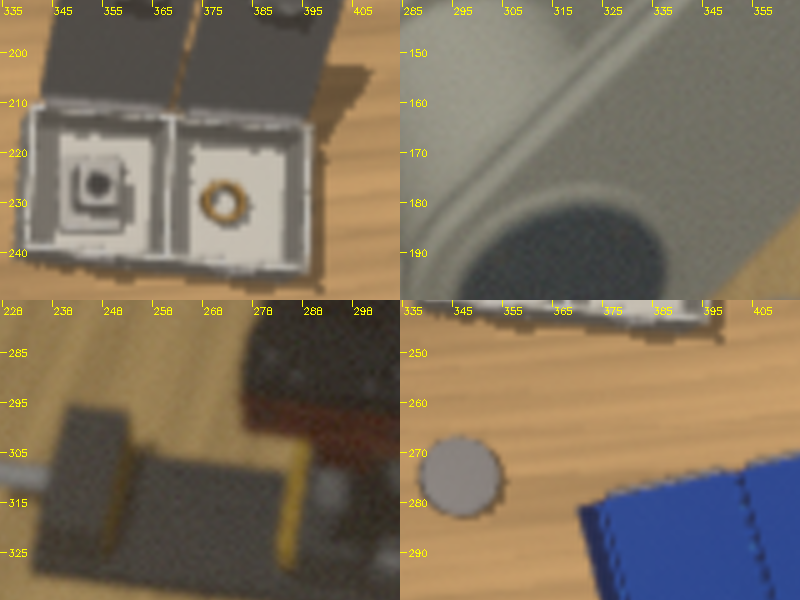

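Both rings are stacked in the right bay at top (379,230). Now shutting the jaw by its post.

Call:
servo_tool(
  increments=[
    [[0,0,0],[2,1,20],50],
    [[0,0,0],[0,0,20],50],
    [[0,0,0],[0,0,15],50],
    [[0,0,0],[0,0,0],50],
    [[0,0,0],[0,0,0],5],
    [[0,0,0],[0,0,0],5],
    [[0,0,0],[0,0,0],5],
    [[0,0,0],[0,0,0],5],
    [[0,0,0],[0,0,0],5],
    [[0,0,0],[0,0,0],5],
  ],
)

```text
time_s: 31.82
ee_pos: [0.4269, 0.2405, 0.0554]
orientation: [179.9, -0.0, 4.9]
ft_force: [2.2, -6.4, 7.1]
opening: 0.0158
grasp_force: 20.0
```

Call:
servo_tool(
  increments=[
    [[0,0,0],[4,0,0],5],
    [[0,0,0],[5,0,0],5],
    [[0,0,0],[5,0,0],5],
    [[0,0,0],[5,0,0],5],
    [[0,0,0],[5,0,0],5],
    [[0,0,0],[5,0,0],5],
    [[0,0,0],[4,0,0],5],
    [[0,0,0],[2,0,0],5],
    [[0,0,0],[0,0,0],5],
    [[0,0,0],[0,0,0],5],
  ],
)

```text
time_s: 32.65
ee_pos: [0.4612, 0.2441, 0.0554]
orientation: [180.0, 0.0, 4.8]
ft_force: [-1.8, -3.0, 7.1]
opening: 0.0156
grasp_force: 20.0
```

Call:
servo_tool(
  increments=[
    [[0,0,0],[2,0,0],5],
    [[0,0,0],[2,0,0],5],
    [[0,0,0],[0,0,0],5],
    [[0,0,0],[0,0,0],5],
  ],
)

```text
time_s: 32.98
ee_pos: [0.4624, 0.2442, 0.0552]
orientation: [179.9, 0.3, 4.8]
ft_force: [-12.6, -0.7, 15.5]
opening: 0.0156
grasp_force: 20.0
```

Call:
servo_tool(
  increments=[
    [[0,0,0],[-2,0,0],5],
    [[0,0,0],[0,0,0],40],
    [[0,0,0],[0,0,0],40],
    [[0,0,0],[0,0,0],40],
    [[0,0,0],[0,0,-30],40],
    [[0,0,0],[0,0,-40],40],
    [[0,0,0],[0,0,-40],40],
    [[0,0,0],[0,0,-40],0],
    [[0,0,0],[0,0,-20],0],
    [[0,0,0.0763],[0,0,0],0],
    [[0,0,0.0763],[0,0,0],0],
    [[0,0,0.0763],[0,0,0],0],
    [[0,0,0],[0,0,0],0],
  ],
)

```text
time_s: 34.07
ee_pos: [0.4634, 0.2447, 0.2249]
orientation: [-180.0, -0.0, -8.4]
ft_force: [-0.1, -0.5, 0.7]
opening: 0.0033
grasp_force: 0.0
```

```bash
python3 - <<'E'
from ring import *
np.set_printoptions(precision=3,suppress=True)
print(onz("top",(437.5,210),0),onz("top",(427,150),0),onz("side",(271,140),0),onz("side",(325,142),0),onz("top",(448,196),.15))
o=arm.observe();print(o["ee_pos"],o["orientation"])
mosaic("pics/m11.png",[("side",228,275),("side",285,130),("top",335,170),("top",165,205)])
E
```

```text
[ 0.504 -0.515  0.   ] [ 0.707 -0.513  0.   ] [ 0.688 -0.499  0.   ] [ 0.496 -0.538  0.   ] [ 0.516 -0.492  0.15 ]
[0.463 0.245 0.225] [-179.981   -0.02    -8.446]
```

View pics/m11.png

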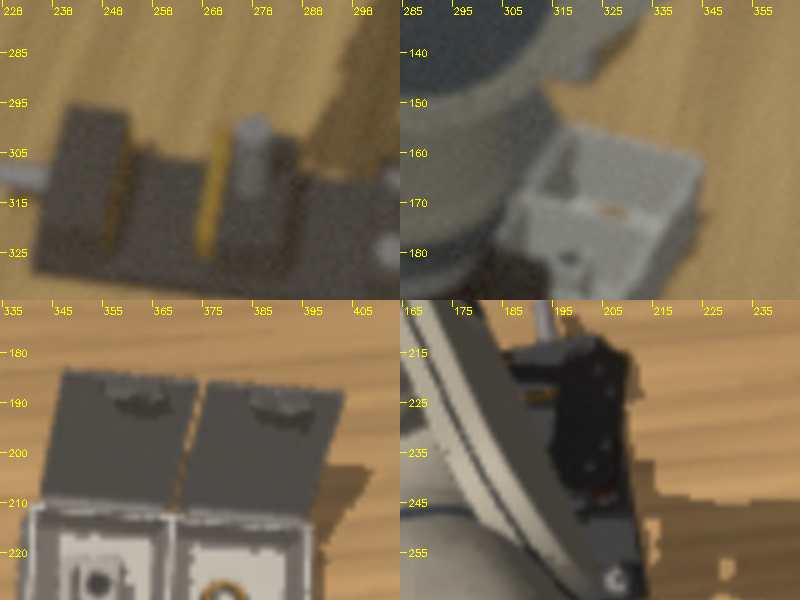

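The jaw is shut (lip back at side (268,315)) and the post is released. The big box behind the case stands at y<-0.5, clear of the gripper. Now moving behind the left cover.

Call:
servo_tool(
  increments=[
    [[0,0,0],[14.8,33.8,0],0],
    [[0,0,0],[14.8,33.8,0],0],
    [[0,0,0],[14.8,33.8,0],0],
    [[0,0,0],[14.8,33.8,0],0],
    [[0,0,0],[14.8,33.8,0],0],
    [[0,0,0],[14.8,33.8,0],0],
    [[0,0,0],[14.8,33.8,0],0],
    [[0,0,0],[14.8,33.8,0],0],
    [[0,0,0],[14.8,33.8,0],0],
    [[0,0,0],[14.8,33.8,0],0],
    [[0,0,0],[14.8,33.8,0],0],
    [[0,0,0],[14.8,33.8,0],0],
    [[0,0,0],[14.8,33.8,0],0],
    [[0,0,0],[14.8,33.8,0],0],
    [[0,0,0],[0,0,0],0],
    [[0,0,0],[0,0,0],0],
  ],
)

```text
time_s: 35.5
ee_pos: [0.6, -0.255, 0.2238]
orientation: [-180.0, 0.0, -8.4]
ft_force: [0.3, 0.2, -0.5]
opening: 0.0004
grasp_force: 0.0
```

Call:
servo_tool(
  increments=[
    [[0,0,0],[0,0,40],0],
    [[0,0,0],[0,0,40],0],
    [[0,0,0],[0,0,35],0],
    [[0,0,0],[0,0,0],0],
    [[0,0,0],[0,0,0],0],
  ],
)

```text
time_s: 35.92
ee_pos: [0.5986, -0.2515, 0.1082]
orientation: [-179.9, 0.3, -8.2]
ft_force: [-0.5, -1.1, 0.1]
opening: 0.0005
grasp_force: 0.0
```

Call:
servo_tool(
  increments=[
    [[0,0,0],[-10,0,0],0],
    [[0,0,0],[-10,0,0],0],
    [[0,0,0],[-10,0,0],0],
    [[0,0,0],[-10,0,0],0],
    [[0,0,0],[-10,0,0],0],
    [[0,0,0],[-10,0,0],0],
    [[0,0,0],[-10,0,0],0],
    [[0,0,0],[-10,0,0],0],
  ],
)

```text
time_s: 36.58
ee_pos: [0.5199, -0.2418, 0.1098]
orientation: [-180.0, -0.0, -8.3]
ft_force: [1.5, -0.5, 0.0]
opening: 0.0001
grasp_force: 0.3
```

Call:
servo_tool(
  increments=[
    [[0,0,0],[-10,0,0],0],
    [[0,0,0],[-10,0,0],0],
    [[0,0,0],[-10,0,0],0],
    [[0,0,0],[-10,0,0],0],
    [[0,0,0],[-10,0,0],0],
    [[0,0,0],[-10,0,0],0],
    [[0,0,0],[-10,0,0],0],
    [[0,0,0],[-10,0,0],0],
    [[0,0,0],[0,0,0],0],
  ],
)

```text
time_s: 37.33
ee_pos: [0.4393, -0.2296, 0.1094]
orientation: [-180.0, 0.1, -8.3]
ft_force: [1.2, -0.3, 0.4]
opening: 0.0004
grasp_force: 0.0
```

```bash
python3 - <<'E'
from ring import *
o=arm.observe();print(o["ee_pos"],o["ft_force"])
mosaic("pics/m12.png",[("side",275,140),("side",285,110),("top",335,170),("top",335,200)])
E
```

```text
[ 0.43931637 -0.22964228  0.10939003] [ 1.17095911 -0.26533825  0.38807596]
```

View pics/m12.png

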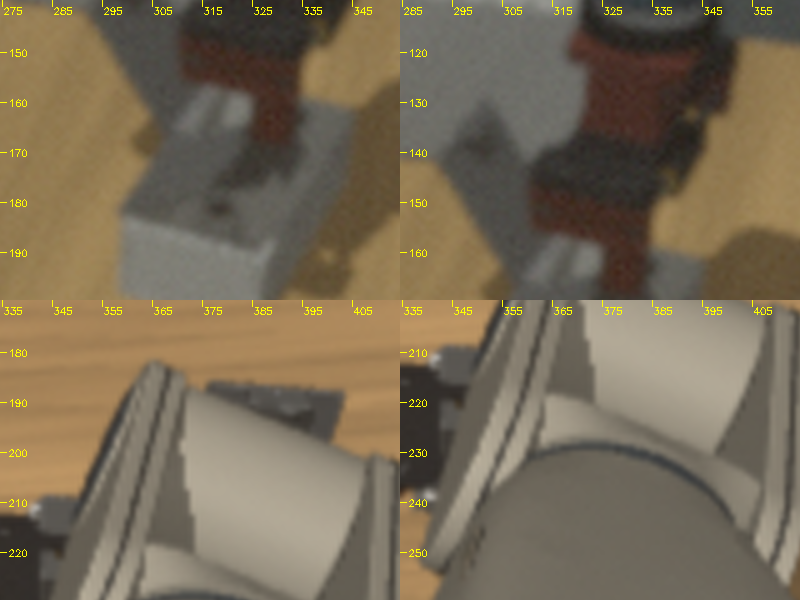

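The left cover lies down on its catch, side (320,175). Pressing at its front lip.

Call:
servo_tool(
  increments=[
    [[0,0,0],[-14,0,0],0],
    [[0,0,0],[0,0,10],0],
    [[0,0,0],[0,0,10],0],
    [[0,0,0],[0,0,8],0],
    [[0,0,0],[0,0,4],0],
    [[0,0,0],[0,0,0],0],
  ],
)

```text
time_s: 37.93
ee_pos: [0.4276, -0.228, 0.0761]
orientation: [-179.9, 0.1, -8.3]
ft_force: [-0.0, -0.2, 0.4]
opening: 0.0005
grasp_force: 0.0
```

Call:
servo_tool(
  increments=[
    [[0,0,0],[0,0,4],0],
    [[0,0,0],[0,0,4],0],
    [[0,0,0],[0,0,4],0],
    [[0,0,0],[0,0,3],0],
    [[0,0,0],[0,0,0],0],
    [[0,0,0],[0,0,0],0],
  ],
)

```text
time_s: 38.43
ee_pos: [0.428, -0.2284, 0.0625]
orientation: [-180.0, -0.0, -8.3]
ft_force: [0.7, -0.4, -0.2]
opening: 0.0003
grasp_force: 0.0
```

Call:
servo_tool(
  increments=[
    [[0,0,0],[0,0,2],0],
    [[0,0,0],[0,0,2],0],
    [[0,0,0],[0,0,0],0],
    [[0,0,0],[0,0,0],0],
  ],
)

```text
time_s: 38.77
ee_pos: [0.4283, -0.2286, 0.061]
orientation: [180.0, -0.1, -8.3]
ft_force: [-6.8, 4.1, 32.0]
opening: 0.0007
grasp_force: 15.7
```

Solid stop at z=0.061 under 32 N, so the left cover is shut. Now the right cover.

Call:
servo_tool(
  increments=[
    [[0,0,0],[0,0,-10],0],
    [[0,0,0],[0,0,-40],0],
    [[0,0,0],[0,0,-40],0],
    [[0,0,0],[0,0,-40],0],
    [[0,0,0],[0,0,-40],0],
    [[0,0,0],[28.9,13.5,0],0],
    [[0,0,0],[28.9,13.5,0],0],
    [[0,0,0],[28.9,13.5,0],0],
    [[0,0,0],[28.9,13.5,0],0],
    [[0,0,0],[28.9,13.5,0],0],
    [[0,0,0],[28.9,13.5,0],0],
    [[0,0,0],[0,0,0],0],
    [[0,0,0],[0,0,0],0],
  ],
)

```text
time_s: 39.85
ee_pos: [0.5883, -0.3339, 0.2279]
orientation: [-180.0, 0.0, -8.3]
ft_force: [-0.9, -0.1, -0.0]
opening: 0.0003
grasp_force: 0.0
```

Call:
servo_tool(
  increments=[
    [[0,0,0],[0,0,40],0],
    [[0,0,0],[0,0,40],0],
    [[0,0,0],[0,0,35],0],
    [[0,0,0],[0,0,0],0],
    [[0,0,0],[0,0,0],0],
  ],
)

```text
time_s: 40.27
ee_pos: [0.5858, -0.3322, 0.1125]
orientation: [-179.9, 0.3, -8.3]
ft_force: [1.0, -0.1, 1.0]
opening: 0.0008
grasp_force: 0.0
```

Call:
servo_tool(
  increments=[
    [[0,0,0],[-10,0,0],0],
    [[0,0,0],[-10,0,0],0],
    [[0,0,0],[-10,0,0],0],
    [[0,0,0],[-10,0,0],0],
    [[0,0,0],[-10,0,0],0],
    [[0,0,0],[-10,0,0],0],
    [[0,0,0],[-10,0,0],0],
    [[0,0,0],[-10,0,0],0],
  ],
)

```text
time_s: 40.93
ee_pos: [0.5076, -0.3218, 0.1138]
orientation: [-180.0, -0.0, -8.3]
ft_force: [0.7, 0.0, -0.2]
opening: 0.0003
grasp_force: 0.3
```

Call:
servo_tool(
  increments=[
    [[0,0,0],[-10,0,0],0],
    [[0,0,0],[-10,0,0],0],
    [[0,0,0],[-10,0,0],0],
    [[0,0,0],[-10,0,0],0],
    [[0,0,0],[-10,0,0],0],
    [[0,0,0],[-10,0,0],0],
    [[0,0,0],[-10,0,0],0],
    [[0,0,0],[-10,0,0],0],
    [[0,0,0],[-10,0,0],0],
    [[0,0,0],[0,0,0],0],
  ],
)

```text
time_s: 41.77
ee_pos: [0.4173, -0.3082, 0.1135]
orientation: [-179.9, 0.1, -8.3]
ft_force: [-0.6, -0.0, 0.6]
opening: 0.0006
grasp_force: 0.0
```

Call:
servo_tool(
  increments=[
    [[0,0,0],[-4,4,0],0],
    [[0,0,0],[0,0,10],0],
    [[0,0,0],[0,0,10],0],
    [[0,0,0],[0,0,10],0],
    [[0,0,0],[0,0,6],0],
    [[0,0,0],[0,0,4],0],
    [[0,0,0],[0,0,4],0],
    [[0,0,0],[0,0,4],0],
    [[0,0,0],[0,0,3],0],
    [[0,0,0],[0,0,0],0],
    [[0,0,0],[0,0,0],0],
  ],
)

```text
time_s: 42.68
ee_pos: [0.4152, -0.3124, 0.0625]
orientation: [-180.0, 0.0, -8.3]
ft_force: [-0.3, -0.5, 0.3]
opening: 0.0004
grasp_force: 0.0
```

Call:
servo_tool(
  increments=[
    [[0,0,0],[0,0,2],0],
    [[0,0,0],[0,0,1.5],0],
    [[0,0,0],[0,0,0],0],
    [[0,0,0],[0,0,0],0],
  ],
)

```text
time_s: 43.02
ee_pos: [0.4154, -0.3127, 0.0612]
orientation: [180.0, -0.1, -8.3]
ft_force: [-6.1, 4.1, 23.4]
opening: 0.0007
grasp_force: 12.0
```

Call:
servo_tool(
  increments=[
    [[0,0,0],[0,0,-10],0],
    [[0,0,0],[0,0,-40],0],
    [[0,0,0],[0,0,-40],0],
    [[0,0,0],[0,0,-40],0],
    [[0,0,0],[0,0,-40],0],
    [[0,0,0],[-12,32,0],0],
    [[0,0,0],[-12,32,0],0],
    [[0,0,0],[-12,32,0],0],
    [[0,0,0],[-12,32,0],0],
    [[0,0,0],[-12,32,0],0],
    [[0,0,0],[-12,32,0],0],
    [[0,0,0],[-12,32,0],0],
    [[0,0,0],[-12,32,0],0],
    [[0,0,0],[0,0,0],0],
    [[0,0,0],[0,0,0],0],
    [[0,0,0],[0,0,0],0],
  ],
)

```text
time_s: 44.35
ee_pos: [0.2831, -0.5512, 0.2289]
orientation: [-179.9, 0.0, -8.3]
ft_force: [0.6, 0.4, 0.5]
opening: 0.0002
grasp_force: 0.0
```

```bash
python3 - <<'E'
from ring import *
I={n:eyes.get_image(n) for n in("side","top")}
def cr(n,u0,v0,k,w=400,h=300): return cv2.warpAffine(I[n],np.float32([[k,0,-k*u0],[0,k,-k*v0]]),(w,h),flags=cv2.INTER_CUBIC)
cv2.imwrite("pics/m13.png",np.vstack([np.hstack([cr("top",130,80,1.4),cr("side",200,120,2.1)]),np.hstack([cr("side",275,130,5),cr("top",150,150,1.5)])]))
print(arm.observe()["ee_pos"])
E
```

```text
[ 0.28375456 -0.55066751  0.22912101]
```

View pics/m13.png

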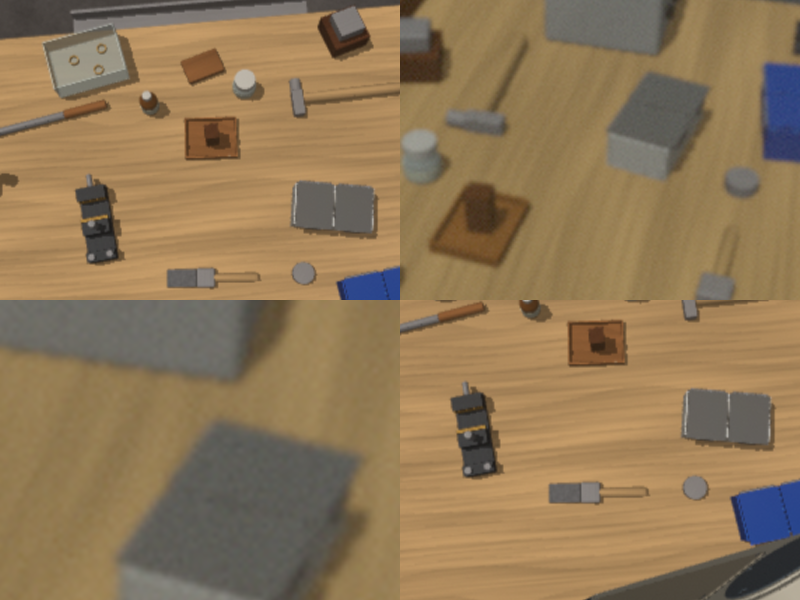

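Both covers lie flat and flush, the jaw is shut, the packing stands in the tray, the bottle is upright, and no ring is left on the bench. Handing in.

```bash
python3 -c "
from workcell import arm
print(arm.hand_in())"
```

```text
the job is handed in; nothing more can be done
None
```

The job is handed in, with no verdict returned: the packing block stands in the tray, the die block and both loose rings are in the case, both covers met a solid stop when pressed and lie flat, the jaw is shut, and the bottle is upright.

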